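# Open the consolidant case and take off the safety cap

### The job

Use the spatula's blade, put into the slot under the wooden case's lid, to lever the lid up, and open it until it leans back by itself, past upright; then lay the spatula back on the bench. Push the bottle's safety cap down, twist it anticlockwise until it is free, and finish while still holding it in the gripper, level, about 5 cm straight above its bottle. Leave the rock, the little tray and the loupe alone.

Things in the scene. Friction and masses are not known exactly. Their poses are not given: they have to be found in the camera images.
- case: Fixed, square-cornered plywood case, 190 (its x) x 180 (its y) x 125 mm high without the lid; origin at the centre of its underside, z up. Walls 8 mm thick, floor 16 mm thick. Its lid is hinged along the top of its left (+y) wall, at 90 mm along +y and 125 mm up. The bottle stands inside, near the middle.
- case_slot (a point): Centre of the prying slot at the outer face of the case's right (-y) wall: an opening 70 mm wide (along case x) and 12 mm high, right under the lid, through the 8 mm wall (119 mm above the case's underside). Axes as the case: +y leads into the case.
- lid (a joint): Lid angle in rad: 0 shut, about 1.57 upright, 2.0 the stop. Flat wooden panel 190 x 180 x 6 mm, 120 g, without a handle, its underside on the rim. A stiff hinge (0.14 N m) keeps it wherever it is left; lifting its free edge takes about 2 N.
- lid_edge (a point): Middle of the lid's free edge (over the slot when shut), 180 mm from the hinge line, at half the panel's thickness.
- spatula: Loose spatula lying on the bench, right of the case, its blade roughly towards +y; 190 mm long, 80 g. Origin on its underside at the joint of handle and blade; +x along the blade, z up. Wooden handle from x = -110 to 0 mm, 18 x 18 mm square; flat steel blade from 0 to 80 mm, 20 mm wide, 2 mm thick, level with the handle's mid-height (9 mm up).
- spatula_grip (a point): Point in the handle 25 mm behind the blade, at mid-height, the place to grip (near the centre of mass).
- spatula_tip (a point): End of the blade, at mid-thickness, 105 mm ahead of the grip point.
- bottle: Fixed white plastic bottle in a wooden socket on the case's floor, held so that it cannot turn. 64 mm across up to 45 mm, then a shoulder up to the neck (28 mm across) at 60 mm; mouth 74 mm above its foot. Origin at the centre of its foot (16 mm above the case's underside), z up.
- cap: Loose grey ribbed round safety cap, 48 mm across, 32 mm high, 35 g, on the bottle; origin at the centre of its open underside, 66 mm above the bottle's foot when seated, z up through its top. Grip its side from above and let the grip carry the push; the case's walls leave over 40 mm for the fingers all round.
- cap_top (a point): Centre of the cap's flat top, 11 mm below the case's rim. Two lugs on the neck lock the cap: it comes off only when pushed down at least 4.5 mm (6.5 mm at most), turned anticlockwise seen from above by 55 to 120 degrees (about 75 is good) while held down, then lifted straight up. It turns neither clockwise nor, unless pushed down, anticlockwise.
- seal (a joint): How far the sprung seal in the bottle's mouth is pushed down by the cap, in m: 0 at rest, 0.0065 at the bottom. The spring pushes up with 4 N at first and 7 N at the bottom.
- rock: Bystander: loose stone specimen, about 68 mm across and 39 mm high; origin at the centre of its underside.
- tray: Bystander: loose open black plastic tray, 85 x 65 x 22 mm; origin at the centre of its underside.
- loupe: Bystander: loose black cylinder loupe, 34 mm across, 30 mm high; origin at the centre of its underside.
There are look-alikes about, which are no part of the job. Several things look just like the spatula: the one meant starts farthest to the robot's left.

How it is judged:
On the way, in this order (a step that is already met when the one before it is completed fails the run):
1. the lid is raised by the spatula (value of joint lid above 0.2 rad and contact force between spatula and case above 0.2 N), for 0.1 s.
2. the lid stands open past upright (value of joint lid above 1.57 rad), for 0.2 s.
3. the cap is pushed down on the bottle, not yet turned (value of joint seal above 0.004 m and z of cap in the frame of bottle below 0.0625 m and angle between the x axis of cap and the x axis of bottle, either way round below 0.45 rad), for 0.05 s.
4. the cap is twisted past its lugs while on the bottle (angle between the x axis of cap and the x axis of bottle, either way round above 0.8 rad and z of cap in the frame of bottle below 0.07 m), for 0.05 s.
At the end, for the whole second after the job is handed in: The fingers hold the cap still and level (within 17 degrees), touching nothing else, its underside 25 to 100 mm above where it sat and within 30 mm of the bottle's axis; the lid still stands open (over 1.5 rad); the spatula lies at rest on the bench, let go (z of cap in the frame of bottle between 0.091 and 0.166 m and horizontal distance between cap and bottle below 0.03 m and angle between cap's own z axis and vertical below 0.3 rad and contact force between the fingers and cap above 1 N and contact force between cap and case below 0.1 N and contact force between cap and bottle below 0.1 N and contact force between each of cap, the fingers and spatula below 0.1 N and linear speed of each of cap, spatula below 0.03 m/s and value of joint lid above 1.5 rad and height (world z) of spatula_grip below 0.018 m); the arm keeps its last pose, push and grip.
It fails at once if a bystander is moved more than 20 mm (distance of any of rock, tray, loupe from where it was at the start of the episode above 0.02 m).
It also fails if it takes over 64 s, if anything falls off the work surface, if the arm or the gripper's body presses on something with over 40 N, if the wrist force passes 120 N, or if a joint passes its speed limit or range.

### The arm

A 6-joint arm with a two-finger parallel gripper is mounted at the origin on the work surface. World frame = base frame: x ahead of the robot, y to its left, z up, the work surface at z = 0. Lengths are in m, angles in rad, forces in N, time in s.
With the tool pointing down it reaches from about 0.25 to 0.775 m from the base axis. Payload 4 kg.
Tool frame: the origin (TCP) lies midway between the tips of the shut fingers; the grasp point (between the pads) lies 19 mm behind it; z points along the fingers, y is the direction in which the jaws open and shut (so a half turn about z gives the same grasp; the last joint's range is limited). The gripper opens to 94 mm and grips with 3 to 60 N. Pads are 16 mm wide; open, the fingers measure 119 mm over their backs; the gripper's body (75 mm by 177 mm) begins 78 mm behind the grasp point.
Start: joints at [-1.431, 0.087, 1.371, -0, 1.684, -0.103], TCP at [0.132, -0.534, 0.206] pointing down, gripper open.
Joint ranges: [-3.1, 3.1], [-0.76, 2.03], [0.27, 2.55], [-1.08, 4.22], [0.17, 2.65], [-2.57, 2.57]. Speed limits (rad/s): [2.79, 2.79, 3.14, 3.14, 3.14, 3.14].

### API

Orientations are given as [roll, pitch, yaw] about the fixed x, y, z axes, in that order (R = Rz(yaw) Ry(pitch) Rx(roll)).
In Python, from bench import robot, cams gives the robot as it stands.
- The arm moves only by the tool step_arm, never from a script. Its argument "plan" is a list that holds one entry, the list of rows, each a list of 5 numbers: the shift along the world's x, y, z in mm, then the turn about the world's z in rad, then the opening in per cent of the stroke, from 0 (shut) to 100 (fully open). In form: [[[tx, ty, tz, turn, fingers], ...]]. A call has 1 to 8 rows; each row is the pose to reach, as a shift and turn from the pose commanded when the call began; what a row does not reach only later rows make up. A row lasts 1/12 s, in which the tool goes at most 41.7 mm and 7.16 degrees, less where a joint would pass 70% of its speed; a pose out of reach is approached as far as the arm can. A call with a gripper value outside its range is refused whole. The fingers move at their own pace and stop on an object; the grip force is fixed at half the most. Time passes only in rows, so rows that repeat a pose let the fingers close. It gives the time, the measured TCP pose, the force and the opening at its end, in the units of the state.
- robot.get_obs(): the state, without advancing time (a new reading comes with each control period).
- cams.snapshot(name): name is "scene" or "side" or "wrist"; returns a dict with "frame" (480x640x3 uint8, red, green, blue), "camera_matrix" (3x3 intrinsics, pixels), "origin" and "attitude" of the camera in the world; the wrist camera has in their place "T_tool_cam" (4x4, takes a point from camera to tool coordinates, whose origin is the TCP and whose axes are the flange's). Camera axes: x right, y down, z forward; pixel columns grow to the right and rows downward; lengths in m; the calibration is good to about 2 mm. A picture is of the moment at which its call begins: read the wrist's pose just before it. There is no depth.
- robot.close_job(): hands the job in, once; it reports no verdict.
The state is a dict: "time": time; "joint_positions": joint angles; "qvel": joint speeds; "joint_torque": joint torques, N m; "tool_pos": TCP position; "ee_rot": TCP orientation; "wrist_force": force on the tool from outside, world axes, zero at the start; "wrist_torque": the same for the moment, N m; "width": finger opening in m.
Only numpy, scipy, OpenCV 4.12 (cv2) and the standard library are available. Lean on these libraries where they do the work, as an engineer would, in place of code of your own. Each camera call takes 0.05 s, during which the arm holds its last target. There are 200 camera calls.

## Working session

There is one attempt and no reset: what is moved stays moved. The work goes in short steps, Python scripts to look and compute and a tool call to move; the robot and the scene stay as the last step left them, time stands still between calls to the robot, and variables do not carry over. Pictures are saved under pics/ and viewed, about 8 in all and at most 12, crops included, and the job is handed in when it is done.

Besides the shell and the picture viewer there is one more tool, called after ">>>" by a JSON object that holds its "api" and its "payload", one argument or row to a line. step_arm: Moves the arm, as the interface text tells. Its arguments: {"type":"object","properties":{"plan":{"type":"array"}},"required":["plan"]}

```bash
mkdir -p pics; ls; cat > h.py <<'E'
import numpy as np, cv2
from scipy.spatial.transform import Rotation as R
from bench import robot, cams
def snap(n,f):
    o=robot.get_obs(); s=cams.snapshot(n)
    cv2.imwrite('pics/'+f,s['frame'][:,:,::-1])
    d=dict(K=s['camera_matrix'])
    if n=='wrist':
        T=np.eye(4);T[:3,:3]=R.from_euler('xyz',o['ee_rot']).as_matrix();T[:3,3]=o['tool_pos'];C=T@s['T_tool_cam']
        d.update(o=C[:3,3],A=C[:3,:3])
    else: d.update(o=np.array(s['origin']),A=np.array(s['attitude']))
    np.savez('pics/'+f+'.npz',**d); return d
def load(f): return dict(np.load('pics/'+f+'.npz'))
def pt(f,u,v,z):
    d=load(f); r=d['A']@np.linalg.inv(d['K'])@np.array([u,v,1.]); return d['o']+r*(z-d['o'][2])/r[2]
def proj(f,p):
    d=load(f); q=d['K']@(d['A'].T@(np.array(p)-d['o'])); return q[:2]/q[2]
E
python3 - <<'E'
from h import *
print(robot.get_obs())
for n in('scene','side','wrist'):
    d=snap(n,n+'0.png');print(n,d['o'],d['A'],d['K'].tolist())
E
```

```text
pics
{'time': 0.0, 'joint_positions': array([-1.43107865e+00,  8.79271925e-02,  1.37222140e+00,  1.79978890e-05,
        1.68358352e+00, -1.03094247e-01]), 'qvel': array([-0.00036668,  0.00091501, -0.00028763,  0.00014961,  0.00035219,
        0.00068442]), 'joint_torque': array([-4.21415652e-04, -3.40174663e+01, -3.02429938e+01,  7.16383732e-02,
        3.29287641e-02, -1.73862213e-04]), 'tool_pos': array([ 0.13216796, -0.53333237,  0.20433603]), 'ee_rot': array([-3.13946639e+00, -2.37968162e-04,  2.42813676e-01]), 'wrist_force': array([-0.32225884,  0.28211626, -0.84016382]), 'wrist_torque': array([ 0.00560549,  0.02826456, -0.00542916]), 'width': 0.09369547287523192}
scene [1.13172205 0.22560056 0.90191425] [-2.41148219  0.00746648  2.20436919] [[433.3237619835192, 0.0, 321.0484026654772], [0.0, 433.3237619835192, 237.80689655180493], [0.0, 0.0, 1.0]]
side [ 0.49790581 -1.30798406  0.84965951] [-2.152299   -0.0114851  -0.05955355] [[462.951000389447, 0.0, 312.9409314979589], [0.0, 462.951000389447, 239.34578869733687], [0.0, 0.0, 1.0]]
wrist [ 0.20081621 -0.51735867  0.38343708] [[ 0.23973512 -0.94104438 -0.23866828]
 [-0.97083407 -0.23310566 -0.0560621 ]
 [-0.00287801  0.24514736 -0.96948156]] [[367.15990736623445, 0.0, 319.1618935892335], [0.0, 367.15990736623445, 242.50161265903378], [0.0, 0.0, 1.0]]
```

```bash
sed -i "s/A=np.array(s\['attitude'\])/A=R.from_euler('xyz',s['attitude']).as_matrix()/" h.py
python3 - <<'E'
from h import *
for n in('scene','side'):
    d=load(n+'0.png'); d['A']=R.from_euler('xyz',d['A']).as_matrix(); np.savez('pics/'+n+'0.png.npz',**d)
    print(n,d['A'].round(2).tolist())
a=[cv2.imread('pics/%s0.png'%n) for n in('scene','side')]
E
```

```text
scene [[-0.59, 0.6, -0.53], [0.81, 0.44, -0.4], [-0.01, -0.67, -0.75]]
side [[1.0, -0.02, 0.06], [-0.06, -0.55, 0.83], [0.01, -0.84, -0.55]]
```

View pics/scene0.png

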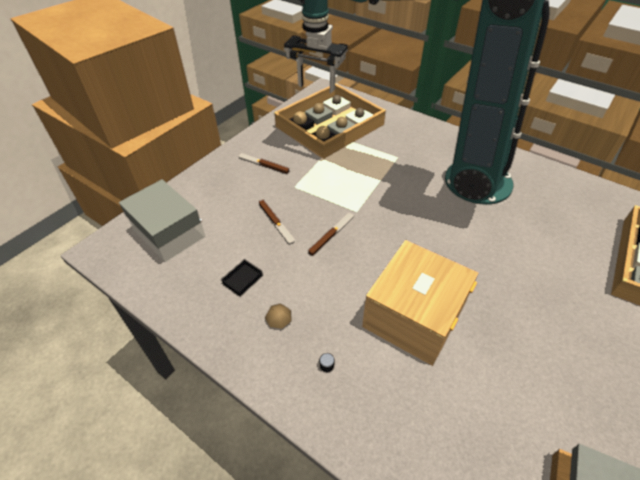

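View pics/side0.png

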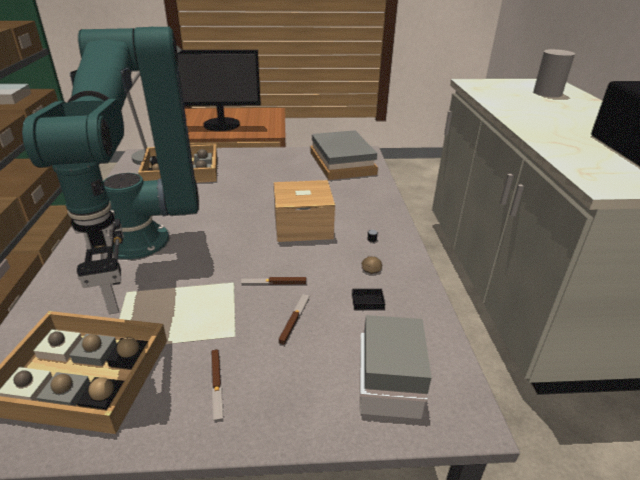

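```bash
python3 - <<'E'
from h import *
f='scene0.png';g='side0.png'
for n,l in dict(A=[(f,311,252),(f,335,230),(f,352,216),(g,306,281),(g,271,281),(g,242,281)],B=[(f,262,203),(f,280,230),(f,291,241),(g,283,340),(g,298,313),(g,307,297)],C=[(f,288,170),(f,262,162),(f,242,157),(g,216,351),(g,217,388),(g,217,417)]).items():
    for a in l: print(n,a,pt(*a,.012).round(3))
for n,a in dict(rock=(f,279,318),tray=(f,242,279),loupe=(f,327,366),rock2=(g,372,268),tray2=(g,369,301)).items(): print(n,pt(*a,.0).round(3)) if isinstance(a[0],str) else 0
for a in [(f,408,243),(f,478,282),(f,436,322),(f,368,289),(g,274,183),(g,331,182),(g,334,207),(g,277,208)]: print('lid',a,pt(*a,.131).round(3))
a=cv2.imread('pics/side0.png')[170:350,230:400]; b=cv2.imread('pics/scene0.png')[190:380,220:490]
a=cv2.resize(a,None,fx=3,fy=3,interpolation=2); cv2.imwrite('pics/c1.png',a)
E
```

```text
A ('scene0.png', 311, 252) [ 0.551 -0.243  0.012]
A ('scene0.png', 335, 230) [ 0.447 -0.237  0.012]
A ('scene0.png', 352, 216) [ 0.373 -0.229  0.012]
A ('side0.png', 306, 281) [ 0.55  -0.255  0.012]
A ('side0.png', 271, 281) [ 0.449 -0.25   0.012]
A ('side0.png', 242, 281) [ 0.365 -0.246  0.012]
B ('scene0.png', 262, 203) [ 0.485 -0.476  0.012]
B ('scene0.png', 280, 230) [ 0.538 -0.362  0.012]
B ('scene0.png', 291, 241) [ 0.551 -0.311  0.012]
B ('side0.png', 283, 340) [ 0.482 -0.486  0.012]
B ('side0.png', 298, 313) [ 0.523 -0.39   0.012]
B ('side0.png', 307, 297) [ 0.55  -0.326  0.012]
C ('scene0.png', 288, 170) [ 0.321 -0.51   0.012]
C ('scene0.png', 262, 162) [ 0.339 -0.605  0.012]
C ('scene0.png', 242, 157) [ 0.358 -0.677  0.012]
C ('side0.png', 216, 351) [ 0.322 -0.514  0.012]
C ('side0.png', 217, 388) [ 0.336 -0.624  0.012]
C ('side0.png', 217, 417) [ 0.345 -0.698  0.012]
rock [ 0.752 -0.187  0.   ]
tray [ 0.72  -0.338  0.   ]
loupe [ 0.784 -0.022  0.   ]
rock2 [ 0.756 -0.185  0.   ]
tray2 [ 0.722 -0.337  0.   ]
lid ('scene0.png', 408, 243) [ 0.472 -0.012  0.131]
lid ('scene0.png', 478, 282) [0.482 0.166 0.131]
lid ('scene0.png', 436, 322) [0.627 0.137 0.131]
lid ('scene0.png', 368, 289) [ 0.639 -0.018  0.131]
lid ('side0.png', 274, 183) [0.458 0.143 0.131]
lid ('side0.png', 331, 182) [0.656 0.144 0.131]
lid ('side0.png', 334, 207) [ 0.649 -0.034  0.131]
lid ('side0.png', 277, 208) [ 0.469 -0.033  0.131]
```

View pics/c1.png

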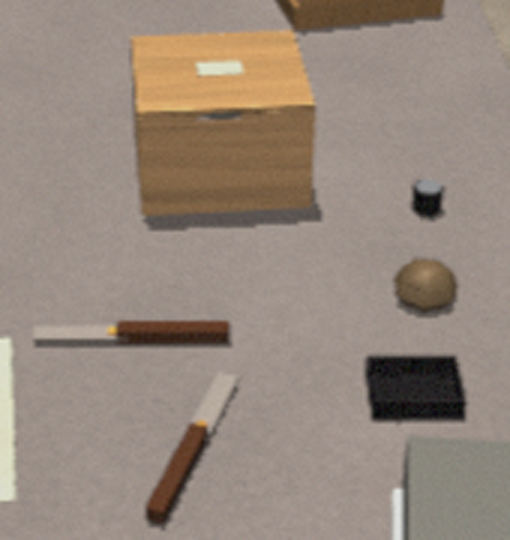

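>>> {"api": "step_arm", "payload": {
  "plan": [
    [[60,50,-10,0.12,100],[120,97,-18,0.24,100],[180,150,-27,0.36,100],[240,200,-36,0.48,100],[300,250,-45,0.6,100],[342,290,-54,0.72,100],[342,290,-54,0.84,100],[342,290,-54,0.95,100]]
  ]
}}

```text
time: 0.82
tool_pos: [0.3864, -0.3189, 0.1657]
ee_rot: [3.142, -0.0, 1.198]
wrist_force: [0.2, -0.2, -0.2]
width: 0.0942
```

>>> {"api": "step_arm", "payload": {
  "plan": [
    [[0,0,0,0.12,100],[0,0,0,0.24,100],[0,0,0,0.36,100],[0,0,0,0.48,100],[0,0,0,0.6,100],[0,0,0,0.72,100],[0,0,0,0.84,100],[0,0,0,0.95,100]]
  ]
}}

```text
time: 1.48
tool_pos: [0.3852, -0.3204, 0.1656]
ee_rot: [-3.142, -0.001, 2.149]
wrist_force: [-0.8, 0.3, 0.7]
width: 0.0941
```

>>> {"api": "step_arm", "payload": {
  "plan": [
    [[0,0,0,0.12,100],[0,0,0,0.24,100],[0,0,0,0.36,100],[0,0,0,0.48,100],[0,0,0,0.6,100],[0,0,0,0.72,100],[0,0,0,0.84,100],[0,0,0,0.95,100]]
  ]
}}

```text
time: 2.15
tool_pos: [0.3852, -0.3204, 0.1656]
ee_rot: [3.141, -0.001, 3.099]
wrist_force: [0.3, -0.4, -1.0]
width: 0.094
```

```bash
python3 - <<'E'
from h import *
g='side0.png'
for u,v,z in [(275.7,206,.131),(334.3,204.7,.131),(274.3,182.7,.131),(328.3,180.7,.131),(303.3,208.3,.119),(277.7,241,0),(334.7,238.3,0)]: print(pt(g,u,v,z).round(3))
snap('wrist','w1.png'); snap('scene','s1.png')
o=robot.get_obs(); print(o['time'],o['tool_pos'],o['ee_rot'],o['joint_positions'].round(2))
a=cv2.imread('pics/w1.png'); b=cv2.resize(cv2.imread('pics/scene0.png')[190:370,290:490],None,fx=2.4,fy=2.4,interpolation=2)
c=np.zeros((480+432,640,3),np.uint8);c[:480]=a;c[480:,:480]=b;cv2.imwrite('pics/v2.png',cv2.resize(c,None,fx=.657,fy=.657) if 0 else a); cv2.imwrite('pics/v3.png',b)
E
```

```text
[ 0.465 -0.02   0.131]
[ 0.651 -0.019  0.131]
[0.459 0.145 0.131]
[0.647 0.154 0.131]
[ 0.552 -0.017  0.119]
[ 0.467 -0.023  0.   ]
[ 0.658 -0.015  0.   ]
2.25 [ 0.38515231 -0.32046623  0.16569247] [ 3.14094682e+00 -5.49901800e-04  3.09243292e+00] [-0.81 -0.01  1.55  0.    1.6  -2.33]
```

View pics/w1.png

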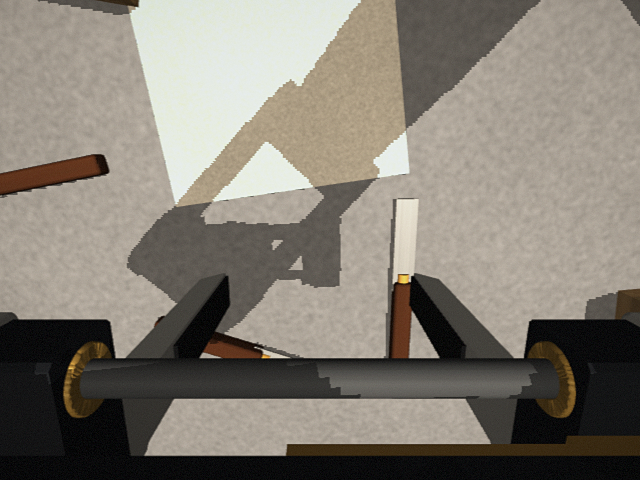

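```bash
python3 - <<'E'
from h import *
f='w1.png'
t=pt(f,405,198,.009);j=pt(f,403.5,279,.010);h=pt(f,401.5,340,.018)
print(t,j,h, np.hypot(*(t-j)[:2]))
for a,b in((t,j),(t,h)): d=(a-b)[:2]; print(np.degrees(np.arctan2(d[1],d[0])))
d=(t-h)[:2];d/=np.linalg.norm(d);print('grip',t[:2]-d*.105)
E
```

```text
[ 0.36010915 -0.24108397  0.009     ] [ 0.43816839 -0.24173747  0.01      ] [ 0.49862858 -0.24476346  0.018     ] 0.07806197074786676
179.52034041701918
178.47841125120743
grip [ 0.46507213 -0.2438721 ]
```

View pics/v3.png

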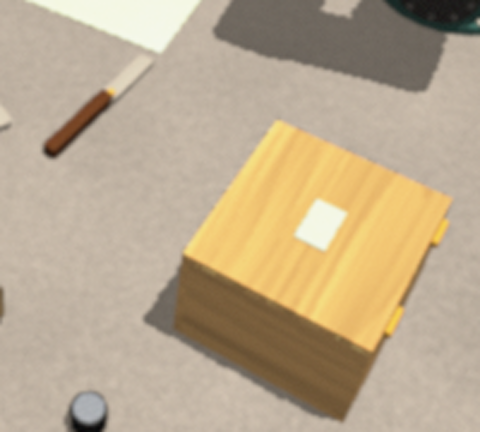

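>>> {"api": "step_arm", "payload": {
  "plan": [
    [[27,26,0,0.02,100],[54,51,0,0.025,100],[81,76,0,0.025,100],[81,76,-40,0.025,100],[81,76,-80,0.025,100],[81,76,-115,0.025,100],[81,76,-140,0.025,100],[81,76,-150,0.025,100]]
  ]
}}

```text
time: 2.92
tool_pos: [0.4633, -0.2423, 0.011]
ee_rot: [3.137, -0.008, 3.115]
wrist_force: [-0.1, -0.3, 0.4]
width: 0.0938
```

```bash
python3 - <<'E'
from h import *
f='scene0.png'
for u,v in [(406.3,240.4),(477.9,273.3),(445.8,335.8),(367.5,295.4)]: print(pt(f,u,v,.131).round(3))
for u,v in [(290+176/2.4,190+328/2.4),(290+343/2.4,190+419/2.4)]: print(pt(f,u,v,0).round(3))
snap('wrist','w2.png')
o=robot.get_obs(); print(o['time'],o['tool_pos'],o['ee_rot'],o['joint_positions'].round(2))
E
```

```text
[ 0.467 -0.019  0.131]
[0.46  0.157 0.131]
[0.644 0.167 0.131]
[ 0.654 -0.01   0.131]
[ 0.653 -0.011  0.   ]
[0.643 0.165 0.   ]
2.9667 [ 0.4633309  -0.24249885  0.01106109] [ 3.13651174 -0.00773039  3.11575301] [-0.59  0.16  1.69  0.    1.3  -2.14]
```

View pics/w2.png

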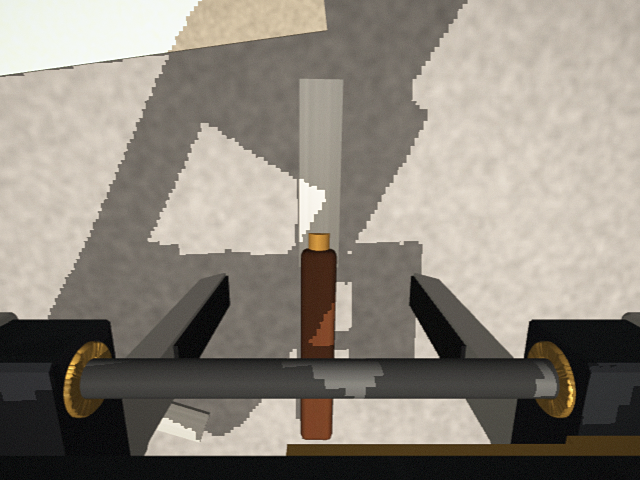

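>>> {"api": "step_arm", "payload": {
  "plan": [
    [[0,0,-4,0,100],[2,-1,-7,0,60],[2,-1,-7,0,5],[2,-1,-7,0,5],[2,-1,-7,0,5],[2,-1,-7,0,5],[2,-1,-7,0,5],[2,-1,-7,0,5]]
  ]
}}

```text
time: 3.63
tool_pos: [0.4685, -0.2458, 0.0095]
ee_rot: [-3.141, 0.001, 3.118]
wrist_force: [0.1, -0.2, 1.2]
width: 0.0506
```

>>> {"api": "step_arm", "payload": {
  "plan": [
    [[0,1,-5,0,40],[0,1,-5.5,0,5],[0,1,-5.5,0,5],[0,1,-5.5,0,5],[0,1,-5.5,0,5],[0,1,-5.5,0,5],[0,1,-5.5,0,5],[0,1,-5.5,0,5]]
  ]
}}

```text
time: 4.3
tool_pos: [0.4683, -0.2446, 0.0035]
ee_rot: [3.141, -0.0, 3.118]
wrist_force: [-0.2, -0.5, -0.9]
width: 0.0179
```

>>> {"api": "step_arm", "payload": {
  "plan": [
    [[0,0,20,0,0],[10,10,50,-0.08,0],[25,25,80,-0.18,0],[45,45,105,-0.29,0],[65,63,112,-0.4,0],[80,78,112,-0.52,0],[92,88,112,-0.64,0],[98,94,112,-0.75,0]]
  ]
}}

```text
time: 4.97
tool_pos: [0.5678, -0.1491, 0.1159]
ee_rot: [3.14, 0.001, 2.364]
wrist_force: [0.3, 0.1, -0.6]
width: 0.0175
```

>>> {"api": "step_arm", "payload": {
  "plan": [
    [[0,0,0,-0.12,0],[0,0,0,-0.24,0],[0,0,0,-0.36,0],[0,0,0,-0.48,0],[0,0,0,-0.6,0],[0,0,0,-0.7,0],[0,0,0,-0.75,0],[0,0,0,-0.75,0]]
  ]
}}

```text
time: 5.63
tool_pos: [0.5662, -0.1506, 0.1154]
ee_rot: [-3.141, -0.0, 1.617]
wrist_force: [-0.4, -0.4, 0.2]
width: 0.0175
```

```bash
python3 - <<'E'
from h import *
snap('wrist','w3.png');snap('side','d3.png')
o=robot.get_obs(); print(o['time'],o['tool_pos'],o['ee_rot'],o['width'],o['joint_positions'].round(2))
a=cv2.imread('pics/w3.png')
b=cv2.resize(cv2.imread('pics/d3.png')[160:300,230:400],None,fx=3.2,fy=3.2,interpolation=2)
print(b.shape)
c=np.zeros((600,800,3),np.uint8); c[:300,:400]=cv2.resize(a,(400,300)); c[152:600,256:800]=b; c[:300,:400]=cv2.resize(a,(400,300))
cv2.imwrite('pics/v4.png',c)
E
```

```text
5.7333 [ 0.56627276 -0.15062836  0.11546435] [-3.14148091e+00 -6.55756936e-05  1.61923623e+00] 0.0175634664616447 [-0.36  0.2   1.42  0.    1.52 -0.41]
(448, 544, 3)
```

View pics/w3.png

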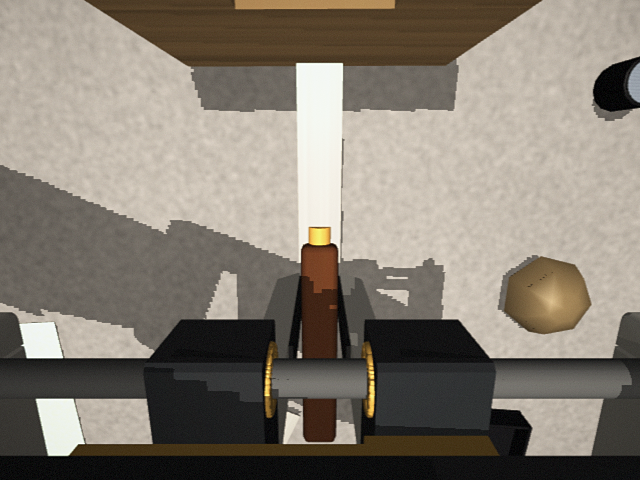

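```bash
python3 - <<'E'
from h import *
f='w3.png'
for u,v,z in [(235,8,.113),(395,8,.113),(315,8,.113),(319,62,.119),(319,62,.122),(319,240,.122),(190,66,0),(447,66,0)]: print((u,v),pt(f,u,v,z).round(4))
g='d3.png'
for p in [(.5613,-.043,.119),(.560,-.018,.119)]: print(proj(g,p), (proj(g,p)-[230,160])*3.2+[256,152])
E
```

```text
(235, 8) [ 0.523  -0.0218  0.113 ]
(395, 8) [ 0.5932 -0.0186  0.113 ]
(315, 8) [ 0.5581 -0.0202  0.113 ]
(319, 62) [ 0.5609 -0.0431  0.119 ]
(319, 62) [ 0.561  -0.0438  0.122 ]
(319, 240) [ 0.5646 -0.1227  0.122 ]
(190, 66) [ 0.4647 -0.0248  0.    ]
(447, 66) [ 0.654  -0.0162  0.    ]
[306.47087122 212.30299244] [500.70678792 319.3695758 ]
[305.69055652 208.40058023] [498.20978086 306.88185675]
```

View pics/v4.png

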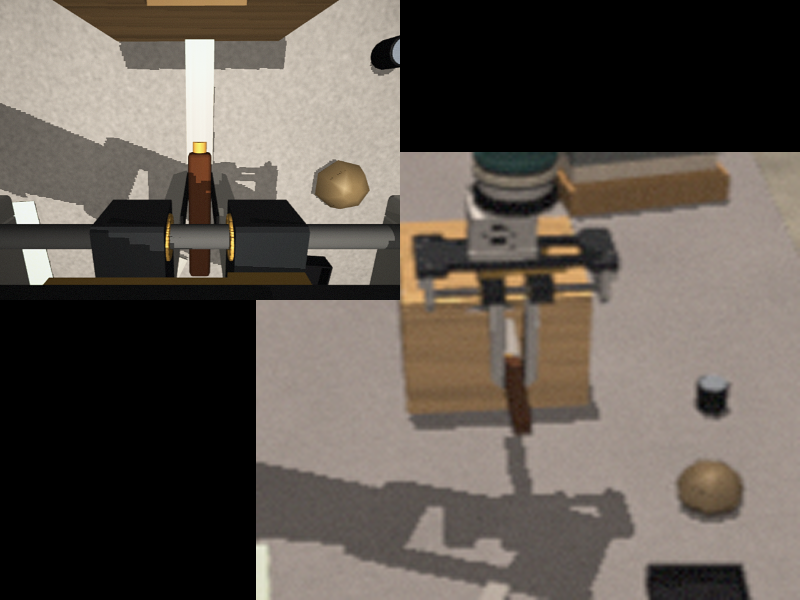

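>>> {"api": "step_arm", "payload": {
  "plan": [
    [[-1,0,-1.5,0,0],[-2,10,-1.5,0,0],[-2,20,-1.5,0,0],[-3,32,-1.5,0,0],[-4,46,-1.5,0,0],[-5,60,-1.5,0,0],[-5,72,-1.5,0,0],[-5,72,-1.5,0,0]]
  ]
}}

```text
time: 6.4
tool_pos: [0.5613, -0.0755, 0.1143]
ee_rot: [3.141, -0.001, 1.621]
wrist_force: [0.4, -0.1, -0.2]
width: 0.018
```

>>> {"api": "step_arm", "payload": {
  "plan": [
    [[1,-15,0,0,0],[1,-28,0,0,0],[1,-28,4,0,0],[1,-28,10,0,0],[1,-27,18,0,0],[1,-26,26,0,0],[1,-25,34,0,0],[1,-23,42,0,0]]
  ]
}}

```text
time: 7.07
tool_pos: [0.5623, -0.1016, 0.1573]
ee_rot: [3.141, 0.0, 1.618]
wrist_force: [-0.3, -0.9, -1.9]
width: 0.0177
```

>>> {"api": "step_arm", "payload": {
  "plan": [
    [[0,0,5,0,0],[0,2,10,0,0],[0,2,10,0,0],[0,2,10,0,0]]
  ]
}}

```text
time: 7.4
tool_pos: [0.5627, -0.0992, 0.1667]
ee_rot: [3.14, -0.0, 1.618]
wrist_force: [0.3, -0.1, -1.0]
width: 0.0178
```

```bash
python3 - <<'E'
from h import *
snap('wrist','w5.png');snap('scene','s5.png');snap('side','d5.png')
o=robot.get_obs(); print(o['time'],o['tool_pos'],o['ee_rot'],o['width'],o['wrist_force'],o['wrist_torque'])
a=cv2.imread('pics/w5.png')
c=np.zeros((600,800,3),np.uint8); c[:300,:400]=cv2.resize(a,(400,300)); c[:300,400:]=cv2.resize(cv2.imread('pics/s5.png')[180:360,300:540],(400,300),interpolation=2); c[300:,:400]=cv2.resize(cv2.imread('pics/d5.png')[110:260,220:420],(400,300),interpolation=2)
cv2.imwrite('pics/v5.png',c)
E
```

```text
7.55 [ 0.56229651 -0.09937109  0.16585643] [-3.14148448e+00 -5.54505229e-04  1.61791356e+00] 0.017816083462291715 [ 0.03308482 -0.26983864 -0.2662956 ] [-0.03067877 -0.15492748  0.00345954]
```

View pics/v5.png

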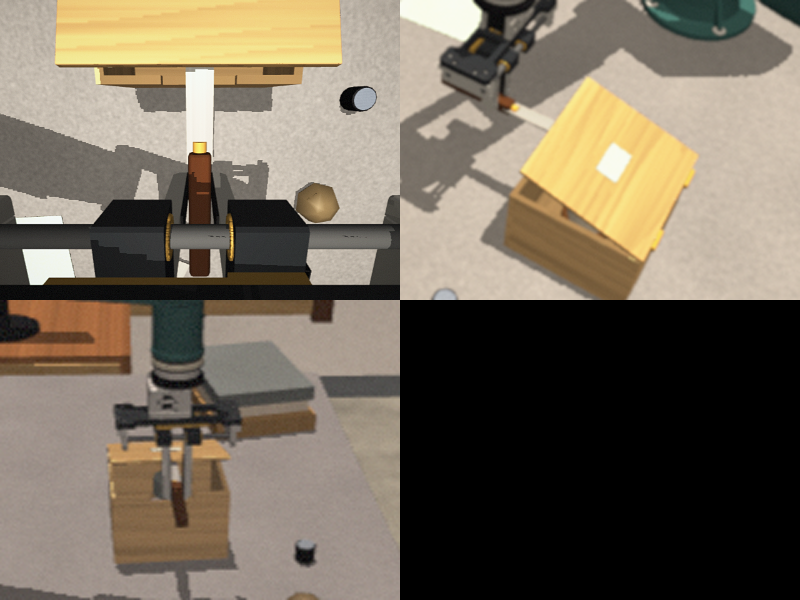

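>>> {"api": "step_arm", "payload": {
  "plan": [
    [[0,7,13,0,0],[-1,14,27,0,0],[-1,23,39,0,0],[-2,34,51,0,0],[-2,45,62,0,0],[-3,57,71,0,0],[-3,70,79,0,0],[-4,83,85,0,0]]
  ]
}}

```text
time: 8.22
tool_pos: [0.5586, -0.0151, 0.2526]
ee_rot: [3.14, 0.0, 1.618]
wrist_force: [0.2, -1.0, -0.8]
width: 0.0181
```

>>> {"api": "step_arm", "payload": {
  "plan": [
    [[-1,14,5,0,0],[-1,28,9,0,0],[-2,43,11,0,0],[-3,58,12,0,0],[-3,72,11,0,0],[-4,87,10,0,0],[-4,101,8,0,0],[-5,108,7,0,0]]
  ]
}}

```text
time: 8.88
tool_pos: [0.5528, 0.0941, 0.2576]
ee_rot: [-3.141, -0.001, 1.62]
wrist_force: [0.2, -0.5, -1.1]
width: 0.0174
```

```bash
python3 - <<'E'
from h import *
snap('wrist','w6.png');snap('scene','s6.png');snap('side','d6.png')
o=robot.get_obs(); print(o['time'],o['tool_pos'],o['ee_rot'],o['width'],o['wrist_force'])
c=np.zeros((600,800,3),np.uint8); c[:300,:400]=cv2.resize(cv2.imread('pics/w6.png'),(400,300)); c[:300,400:]=cv2.resize(cv2.imread('pics/s6.png')[100:370,260:620],(400,300),interpolation=2); c[300:,:400]=cv2.resize(cv2.imread('pics/d6.png')[80:260,200:440],(400,300),interpolation=2)
cv2.imwrite('pics/v6.png',c)
E
```

```text
9.0333 [0.55287153 0.09246203 0.25777576] [-3.14065344e+00 -4.56467538e-04  1.61958320e+00] 0.01752170719996343 [ 0.18279988 -0.1369679  -0.55007967]
```

View pics/v6.png

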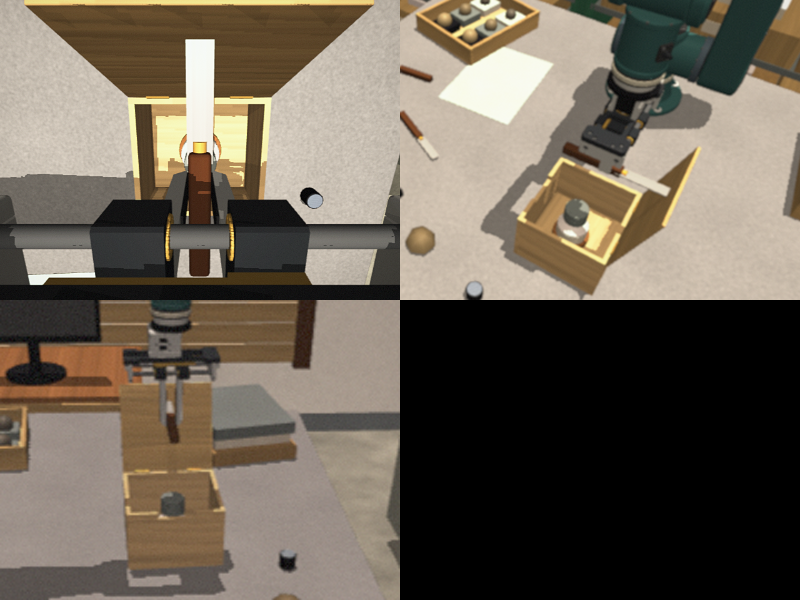

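>>> {"api": "step_arm", "payload": {
  "plan": [
    [[1,-25,0,0,0],[2,-60,0,0,0],[0,-98,0,0,0],[-15,-136,0,0,0],[-35,-174,0,0,0],[-55,-212,0,0,0],[-75,-250,-10,0,0],[-93,-285,-35,0,0]]
  ]
}}

```text
time: 9.7
tool_pos: [0.464, -0.1895, 0.2313]
ee_rot: [3.135, 0.004, 1.616]
wrist_force: [1.2, -0.2, -0.4]
width: 0.0178
```

>>> {"api": "step_arm", "payload": {
  "plan": [
    [[0,-4,-35,0,0],[0,-6,-70,0,0],[0,-6,-105,0,0],[0,-6,-140,0,0],[0,-6,-170,0,0],[0,-6,-195,0,0],[0,-6,-208,0,0],[0,-6,-208,0,0]]
  ]
}}

```text
time: 10.37
tool_pos: [0.4609, -0.1911, 0.016]
ee_rot: [-3.135, -0.005, 1.617]
wrist_force: [-0.2, -0.2, -0.3]
width: 0.0176
```

>>> {"api": "step_arm", "payload": {
  "plan": [
    [[0,0,-4,0,0],[0,0,-8,0,0],[0,0,-10,0,0],[0,0,-10,0,0]]
  ]
}}

```text
time: 10.7
tool_pos: [0.4647, -0.1927, 0.0107]
ee_rot: [3.14, 0.001, 1.618]
wrist_force: [0.1, -0.8, -0.0]
width: 0.018
```

>>> {"api": "step_arm", "payload": {
  "plan": [
    [[0,0,-3,0,0],[0,0,-5,0,0],[0,0,-6.5,0,0],[0,0,-6.5,0,0]]
  ]
}}

```text
time: 11.03
tool_pos: [0.4642, -0.1923, 0.0035]
ee_rot: [3.141, 0.0, 1.618]
wrist_force: [-0.8, 0.4, 0.1]
width: 0.0178
```

>>> {"api": "step_arm", "payload": {
  "plan": [
    [[0,0,0,0,80],[0,0,0,0,80],[0,0,0,0,80],[0,0,0,0,80],[0,0,0,0,80],[0,0,20,0,80],[0,0,60,0,80],[0,0,100,0,80]]
  ]
}}

```text
time: 11.7
tool_pos: [0.4625, -0.1914, 0.1026]
ee_rot: [-3.137, -0.003, 1.618]
wrist_force: [0.5, -0.8, 1.1]
width: 0.0676
```

```bash
python3 - <<'E'
from h import *
o=robot.get_obs(); print(o['time'],o['tool_pos'],o['width'])
for u,v in [(418.4,286.5)]: print(pt('s6.png',u,v,.114))
print(pt('d6.png',303.2,198,.114))
E
```

```text
11.7 [ 0.46249191 -0.19140809  0.10263784] 0.06756486242109318
[0.55696054 0.06339131 0.114     ]
[0.55537364 0.0616022  0.114     ]
```

>>> {"api": "step_arm", "payload": {
  "plan": [
    [[5,0,40,0,80],[20,25,75,0,80],[40,60,95,0,80],[60,95,95,0,80],[80,130,95,0,80],[94,165,95,0,80],[96,191,95,0,80],[96,191,95,0,80]]
  ]
}}

```text
time: 12.37
tool_pos: [0.5606, 0.0037, 0.1981]
ee_rot: [-3.141, -0.003, 1.624]
wrist_force: [-0.0, -0.7, 0.2]
width: 0.0755
```

```bash
python3 - <<'E'
from h import *
snap('wrist','w7.png');snap('side','d7.png')
o=robot.get_obs(); print(o['time'],o['tool_pos'],o['ee_rot'],o['width'])
print(proj('w7.png',(.556,.063,.114)))
c=np.zeros((600,800,3),np.uint8); c[:480,:640]=cv2.imread('pics/w7.png'); c[420:,560:]=cv2.resize(cv2.imread('pics/d7.png')[220:340,200:360],(240,180),interpolation=2)
cv2.imwrite('pics/v7.png',c)
E
```

```text
12.4667 [ 5.60079102e-01 -5.24513944e-04  1.98250411e-01] [-3.14115000e+00  5.99781933e-04  1.62004213e+00] 0.07520785140011682
[317.67153414 166.16686371]
```

View pics/v7.png

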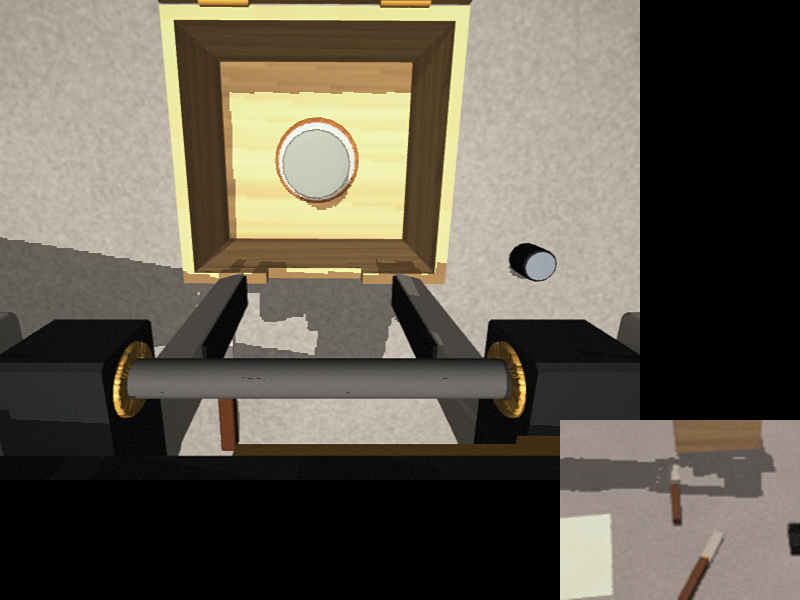

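>>> {"api": "step_arm", "payload": {
  "plan": [
    [[-2,16,0,-0.12,80],[-4,32,0,-0.24,80],[-4,48,0,-0.36,80],[-4,64,0,-0.48,80],[-4,64,0,-0.6,80],[-4,64,-25,-0.6,80],[-4,64,-50,-0.6,80],[-4,64,-70,-0.6,80]]
  ]
}}

```text
time: 13.13
tool_pos: [0.5558, 0.0609, 0.1273]
ee_rot: [3.141, 0.001, 1.016]
wrist_force: [0.0, -1.2, 0.1]
width: 0.0754
```

>>> {"api": "step_arm", "payload": {
  "plan": [
    [[0,0,-15,0,80],[0,0,-30,0,80],[0,0,-42,0,80],[0,0,-45,0,80],[0,0,-45,0,80],[0,0,-45,0,80]]
  ]
}}

```text
time: 13.63
tool_pos: [0.5566, 0.0621, 0.0842]
ee_rot: [3.141, -0.0, 1.017]
wrist_force: [0.1, -0.6, 0.2]
width: 0.0755
```

>>> {"api": "step_arm", "payload": {
  "plan": [
    [[-1,1,0,0,50],[-1,1,0,0,0],[-1,1,0,0,0],[-1,1,0,0,0],[-1,1,0,0,0],[-1,1,0,0,0],[-1,1,0,0,0],[-1,1,0,0,0]]
  ]
}}

```text
time: 14.3
tool_pos: [0.5553, 0.0638, 0.0839]
ee_rot: [3.141, -0.0, 1.018]
wrist_force: [-0.7, 0.8, 3.0]
width: 0.0474
```

>>> {"api": "step_arm", "payload": {
  "plan": [
    [[0,0,-2,0,0],[0,0,-4,0,0],[0,0,-5.5,0,0],[0,0,-6,0,0],[0,0,-6,0,0],[0,0,-6,0,0]]
  ]
}}

```text
time: 14.8
tool_pos: [0.5554, 0.0639, 0.0784]
ee_rot: [3.141, -0.001, 1.018]
wrist_force: [-1.4, 0.3, 5.2]
width: 0.0475
```

>>> {"api": "step_arm", "payload": {
  "plan": [
    [[0,0,-1,0,0],[0,0,-1.5,0,0],[0,0,-1.5,0,0],[0,0,-1.5,0,0]]
  ]
}}

```text
time: 15.13
tool_pos: [0.5554, 0.0638, 0.0774]
ee_rot: [3.141, -0.001, 1.018]
wrist_force: [-3.0, 1.1, 8.4]
width: 0.0476
```

>>> {"api": "step_arm", "payload": {
  "plan": [
    [[0,0,0,0.08,0],[0,0,0,0.17,0],[0,0,0,0.26,0],[0,0,0,0.35,0],[0,0,0,0.44,0],[0,0,0,0.53,0],[0,0,0,0.62,0],[0,0,0,0.7,0]]
  ]
}}

```text
time: 15.8
tool_pos: [0.556, 0.0644, 0.0775]
ee_rot: [3.139, -0.001, 1.722]
wrist_force: [-2.3, 1.8, 7.0]
width: 0.0473
```

>>> {"api": "step_arm", "payload": {
  "plan": [
    [[0,0,0,0.09,0],[0,0,0,0.18,0],[0,0,0,0.27,0],[0,0,0,0.36,0],[0,0,0,0.45,0],[0,0,0,0.54,0],[0,0,0,0.62,0],[0,0,0,0.62,0]]
  ]
}}

```text
time: 16.47
tool_pos: [0.5561, 0.0643, 0.0775]
ee_rot: [3.139, 0.001, 2.341]
wrist_force: [-0.7, 2.4, 7.2]
width: 0.0472
```

```bash
python3 - <<'E'
from h import *
o=robot.get_obs(); print(o)
E
```

```text
{'time': 16.4667, 'joint_positions': array([ 1.31236809e-02,  1.66126227e-01,  1.54019285e+00,  1.18220251e-03,
        1.43220951e+00, -7.56976061e-01]), 'qvel': array([-0.0023656 ,  0.00112099,  0.00160269, -0.00156338,  0.0030497 ,
        0.0839106 ]), 'joint_torque': array([ -0.83074406, -32.08618999, -25.89951932,  -0.38939221,
        -0.3020955 ,  -0.47352556]), 'tool_pos': array([0.55613818, 0.06431446, 0.0774816 ]), 'ee_rot': array([3.13856099e+00, 1.25262712e-03, 2.34073265e+00]), 'wrist_force': array([-0.69805815,  2.42036354,  7.17996718]), 'wrist_torque': array([0.1672583 , 0.08503776, 0.04817115]), 'width': 0.047232576996512635}
```

>>> {"api": "step_arm", "payload": {
  "plan": [
    [[0,0,3,0,0],[0,0,6,0,0],[0,0,9,0,0],[0,0,12,0,0],[0,0,15,0,0],[0,0,15,0,0]]
  ]
}}

```text
time: 16.97
tool_pos: [0.5549, 0.0635, 0.0908]
ee_rot: [-3.141, -0.0, 2.338]
wrist_force: [-0.5, 0.3, 0.3]
width: 0.0473
```

>>> {"api": "step_arm", "payload": {
  "plan": [
    [[0,0,10,0,0],[0,0,20,0,0],[0,0,30,0,0],[0,0,38,0,0],[0,0,43,0,0],[0,0,43,0,0],[0,0,43,0,0],[0,0,43,0,0]]
  ]
}}

```text
time: 17.63
tool_pos: [0.5548, 0.0637, 0.1335]
ee_rot: [-3.141, -0.001, 2.338]
wrist_force: [0.2, 0.7, 0.1]
width: 0.0474
```

```bash
python3 - <<'E'
from h import *
snap('scene','s8.png');snap('side','d8.png')
o=robot.get_obs(); print(o['time'],o['tool_pos'],o['ee_rot'],o['width'],o['wrist_force'])
c=np.zeros((600,800,3),np.uint8); c[:300,:400]=cv2.resize(cv2.imread('pics/s8.png')[180:360,300:540],(400,300),interpolation=2); c[:300,400:]=cv2.resize(cv2.imread('pics/d8.png')[130:250,240:400],(400,300),interpolation=2); c[300:,:400]=cv2.resize(cv2.imread('pics/d8.png')[130:370,150:470],(400,300),interpolation=2);c[300:,400:]=cv2.resize(cv2.imread('pics/s8.png')[150:390,200:520],(400,300),interpolation=2)
cv2.imwrite('pics/v8.png',c)
E
```

```text
17.7333 [0.55467394 0.06371098 0.13319844] [-3.14064470e+00 -9.91988670e-04  2.33778579e+00] 0.04767582840078297 [ 0.14867109 -0.20512119  0.27201929]
```

View pics/v8.png

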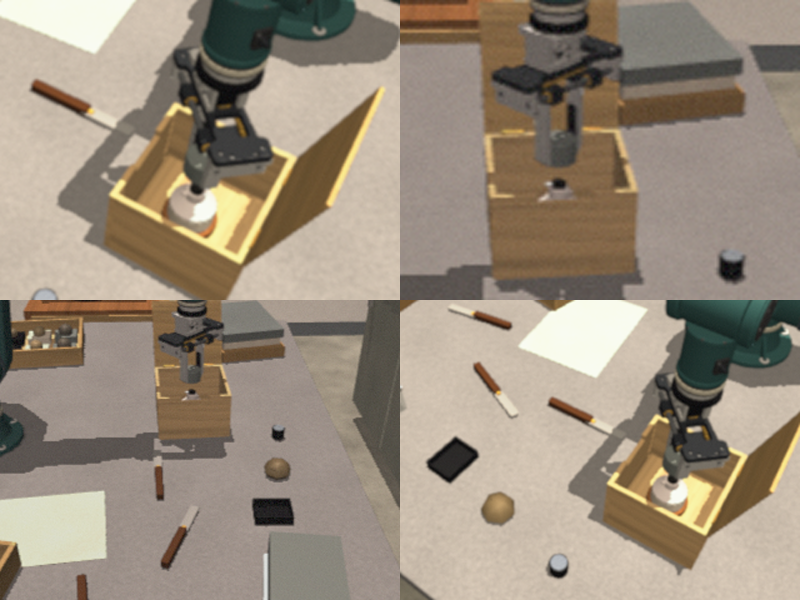

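```bash
python3 -c "
from h import *
robot.close_job(); print(robot.get_obs()['time'])"
```

```text
the job is handed in; nothing more can be done
the job is handed in; nothing more can be done
```

The job is done and handed in at about 17.7 s of the 64 s. No verdict was reported.

**What I did:**
- **Lid:** I put the blade into the slot, lifted the lid and pushed it back to roughly 1.85 rad. That angle comes from the tip path and agrees with the picture.
- **Spatula:** I laid it on the bench right of the case and let go.
- **Cap:** I gripped the cap and pushed the tool down about 6.5 mm, with about 8 N at the wrist. I then turned it about 76° anticlockwise, lifted it free with about 0 N of pull, and am holding it about 5 cm above where it sat.

**Last checks:**
- The final pictures show the lid standing open past upright, and the spatula lying on the bench untouched.
- They also show the cap level in the fingers over the bare neck of the bottle, with 47.7 mm of finger opening.
- The rock, tray and loupe look unmoved by eye; I did not measure them again.

**One disagreement:** the description says the spatula's blade points roughly towards +y. The spatula farthest to the robot's left had its origin at y of about −0.24, against −0.38 and −0.61 for the other two, and its blade pointed towards −x. The +y description fits the middle one better. I went by the explicit "farthest to the robot's left" rule and did not touch the look-alikes.

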